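Present a tin to the code scanner

TASK

Take the tin with the orange band out of the white rack and stand it upright between the two dark cheeks of the scan station, on the yellow ring, with its striped code squarely facing the window of the blue scanner, and let go of it. Leave the tin with the blue band in its pocket, and do not knock over or push away the jar and the white tub.

Things in the scene. Friction and masses are not known exactly. Their poses are not given: they have to be found in the camera images.
- orange_tin: Loose closed metal tin with an orange band: a round cylinder, diameter 52 mm, height 80 mm, 0.2 kg. Origin: centre of its underside; z up its axis; x points out through the middle of its code, a 24 mm wide panel of black and white upright stripes on its side. On the lid, a black pointer bar on an orange disc also points along +x, over the code. Can be gripped across any diameter.
- code_face (a point): Middle of the striped code on the orange tin's side: 26 mm from the tin's axis along its x axis, 32 mm above its underside.
- blue_tin: The same tin with a blue band and blue lid disc, loose; it stands in the rack's other pocket and stays there.
- rack: Fixed rack, white walls on a base plate 80 x 148 mm (x, y), 6 mm thick. Origin: centre of underside, z up. Two open-topped pockets centred at y = +-36 mm, x = 0; either may hold the orange tin. Tins stand at z = 6 mm; walls end at z = 90 mm, 4 mm above the lids. Solid walls 30 mm either side of each pocket's centre in y. A tall grey machine stands behind it, from x = 0.66 m on.
- scan_station: Fixed grey base plate 100 mm wide (y), x = -50 to +92 mm, 6 mm thick, with cheeks and blue scanner block. Origin: underside, below the middle of the yellow ring; z up; +x points to the window. Two dark cheeks: inner faces at y = +-33 mm, x = -45 to +61 mm, top z = 92 mm; open above and at -x. So fingers fit in beside a tin only when closing roughly along x.
- left_pocket (a point): Middle of the floor of the rack pocket at y = +36 mm (6 mm above the rack's underside). At its +x and -x ends each pocket has corner posts, 25 to 35 mm from its centre in x, which leave an open slot 36 mm wide about its centre line, down to the base plate. So fingers reach a tin only from above and closing along the rack's x axis.
- scan_window (a point): Middle of the dark window of the blue scanner block, 59 mm from the station's origin along +x, 50 mm above the underside. The block is 28 mm deep, 86 mm wide, its top 110 mm above the table.
- scan_spot (a point): Middle of the yellow ring (62 mm outer diameter) on top of the station's base plate, where the tin shall stand.
- jar: Bystander: glass jar with an amber label and a grey lid, 66 x 72 x 102 mm, loose, 0.5 kg; behind the free strip of table between rack and station, where a tin can be put down (x = 0.475, y = 0.02 m is always free). Origin: centre of its underside.
- tub: Bystander: white open plastic tub, 85 x 114 x 46 mm, loose. Origin: centre of its underside.

How it is judged:
At the end, for the whole second after the job is handed in: Orange tin released and still on the station plate, upright within 0.06 rad, axis within 10 mm of the ring's middle, code facing the window within 0.2 rad. Blue tin upright within 20 mm of its start; jar (upright) and tub within 30 mm of theirs (horizontal distance between orange_tin and scan_spot below 0.01 m and z of orange_tin in the frame of scan_station between 0.002 and 0.01 m and angle between orange_tin's own z axis and vertical below 0.06 rad and angle between the x axis of orange_tin and the x axis of scan_station, either way round below 0.2 rad and x of code_face in the frame of scan_station above 0.012 m and linear speed of orange_tin below 0.01 m/s and distance of blue_tin from where it was at the start of the episode below 0.02 m and angle between blue_tin's own z axis and vertical below 0.15 rad and distance of each of jar, tub from where it was at the start of the episode below 0.03 m and angle between jar's own z axis and vertical below 0.3 rad); the robot touches nothing.
It fails at once if the blue tin is lifted out or displaced by more than 20 mm (distance of blue_tin from where it was at the start of the episode above 0.02 m).
It fails at once if the jar is pushed more than 30 mm or tipped over (distance of jar from where it was at the start of the episode above 0.03 m or angle between jar's own z axis and vertical above 0.3 rad).
It fails at once if the tub is pushed more than 30 mm (distance of tub from where it was at the start of the episode above 0.03 m).
It fails at once if the orange tin is tipped over (angle between orange_tin's own z axis and vertical above 0.8 rad).
It also fails if it takes over 56 s, if anything falls off the work surface, if the arm or the gripper's body presses on something with over 40 N, if the wrist force passes 120 N, or if a joint passes its speed limit or range.

ROBOT

A 6-joint arm with a two-finger parallel gripper is mounted at the origin on a cart in front of the work surface, level with it; the furniture and walls round the work are solid. World frame = base frame: x ahead of the robot, y to its left, z up, the work surface at z = 0. Lengths are in m, angles in rad, forces in N, time in s.
With the tool pointing down it reaches from about 0.25 to 0.8 m from the base axis. Payload 8.5 kg.
Tool frame: the origin (TCP) lies on the front face of the gripper's body, between the roots of the fingers; the fingertips stand 73 mm ahead of it and the grasp point (between the pads) lies ctrl.grip_depth ahead of it (ctrl.grip_depth is the distance from the TCP to the grasp point, in m); z points along the fingers, y is the line along which they close (so a half turn about z gives the same grasp; the last joint's range is limited). The gripper opens to 85 mm and grips with 20 to 120 N. Pads are 22 mm wide; open, the fingers measure 114 mm over their backs; the gripper's body (76 mm by 85 mm) begins 54 mm behind the grasp point. The pads swing forward as they close: fully open they stand 13 mm farther back than shut.
Start: joints at [1.219, 0.238, -0.013, 1.319, 0, 1.571], TCP at [0.181, 0.493, 0.304] pointing down, gripper open.
Joint ranges: [-2.66, 2.66], [-1.03, 1.9], [-1.14, 1.46], [-1.82, 2.27], [-1.45, 1.34], [-3.14, 3.14]. Speed limits (rad/s): [2.22, 2.22, 2.79, 3.14, 3.14, 3.14].

INTERFACE

Orientations are given as a rotation vector (axis times angle).
In Python, from rig import ctrl gives the robot as it stands.
- The arm moves only by the shell command python3 -m pendant 'ROWS'. ROWS is JSON, a list of rows, each a list of 3 entries, a list of its own where there are three numbers: the shift along the tool's x, y, z normalised to -1 to 1, where 1 is 750 mm, then the turn, a rotation vector about the tool's x, y, z normalised to -1 to 1, where 1 is 180 degrees, then the opening, from 0 (shut) to 1 (fully open). In form: [[[x, y, z], [wx, wy, wz], hand], ...]. A call has 1 to 12 rows; each row is the pose to reach, as a shift and turn from the pose commanded when the call began, along the tool's axes at that moment, turning the shorter way round; what a row does not reach only later rows make up. A row lasts 1/12 s, in which the tool goes at most 41.7 mm and 7.16 degrees, less where a joint would pass 70% of its speed; a pose out of reach is approached as far as the arm can. A call with a number of a shift or a turn outside -1 to 1 is refused whole. A call with a gripper value outside its range is refused whole. The fingers move at their own pace and stop on an object; the grip force is fixed at half the most. Time passes only in rows, so rows that repeat a pose let the fingers close. It gives the time, the measured TCP pose, the force, the opening and the grip force at its end, in the units of the state.
- ctrl.state(): the state, without advancing time (a new reading comes with each control period).
- ctrl.get_image(name): name is "scene" or "top"; returns a dict with "color" (420x560x3 uint8, blue, green, red), "camera_matrix" (3x3 intrinsics, pixels), "k1" (the pictures are not rectified: a ray, as slopes to the right and down, at radius r is drawn at 1 + k1 r^2 times it, then the intrinsics apply), "R" (3x3) and "t" (3): a world point X has camera coordinates R X + t. Camera axes: x right, y down, z forward; pixel columns grow to the right and rows downward; lengths in m; the calibration is good to about 2 mm. A picture is of the moment at which its call begins. There is no depth.
- ctrl.job_done(): hands the job in; it is judged then, once.
The state is a dict: "t": time; "joints": joint angles; "qd": joint speeds; "effort": joint torques, N m; "tcp_pos": TCP position; "tcp_rot": TCP orientation; "force": force on the tool from outside, world axes, zero at the start; "ft_torque": the same for the moment, N m; "width": opening from 0.0 (shut) to 1.0 (fully open); "finger_force": force on a finger pad.
Only numpy, scipy, OpenCV 4.12 (cv2) and the standard library are available. Lean on these libraries where they do the work, as an engineer would, in place of code of your own. Each camera call takes 0.05 s, during which the arm holds its last target. There are 200 camera calls.

## Working session

There is one attempt and no reset: what is moved stays moved. The work goes in short steps, Python scripts to look and compute and a shell command to move; the robot and the scene stay as the last step left them, time stands still between calls to the robot, and variables do not carry over. Pictures are saved under pics/ and viewed, at most 10 in all, crops included, and the job is handed in when it is done.

```bash
mkdir -p pics; ls; python3 - <<'E'
from rig import ctrl
import cv2
print(ctrl.state(), ctrl.grip_depth)
for n in("scene","top"):
    d=ctrl.get_image(n); cv2.imwrite(f"pics/{n}0.png",d["color"]); print(n,d["camera_matrix"],d["k1"],d["R"],d["t"])
E
```

```text
pics
{'t': 0.0, 'joints': array([ 1.21899020e+00,  2.38747813e-01, -1.42361968e-02,  1.31919785e+00,
        2.99982738e-07,  1.57078630e+00]), 'qd': array([ 7.05284369e-04, -7.75223464e-05,  3.15084388e-04, -1.64327005e-04,
       -1.27011806e-04, -1.23631335e-03]), 'effort': array([ 1.57044789e-03, -5.38780832e+01,  3.46441197e+01,  1.83938735e-02,
        9.87457497e-05,  6.70868289e-06]), 'tcp_pos': array([0.18080622, 0.49255734, 0.30330188]), 'tcp_rot': array([-5.49712238e-01, -3.09287746e+00,  2.14255895e-03]), 'force': array([ 0.05676543,  0.1593615 , -1.06961259]), 'ft_torque': array([ 0.00725024, -0.01330135, -0.00214911]), 'finger_force': 0.0, 'width': 0.9962877905489359} 0.0539
scene [[477.8243637    0.         281.77607536]
 [  0.         477.8243637  209.31669844]
 [  0.           0.           1.        ]] -0.15167875738079212 [[ 0.70623025 -0.70788826  0.01153469]
 [-0.38159244 -0.3943209  -0.83600134]
 [ 0.5963439   0.58600788 -0.54860616]] [-0.34671037  0.28868225  1.03339816]
top [[513.25541624   0.         285.66907092]
 [  0.         513.25541624 194.27675093]
 [  0.           0.           1.        ]] -0.11095838916882082 [[ 0.00320386 -0.99998067  0.00532835]
 [-0.99578465 -0.00367876 -0.09164818]
 [ 0.09166601 -0.00501226 -0.99577719]] [0.07685107 0.56486666 1.27948082]
```

View pics/scene0.png

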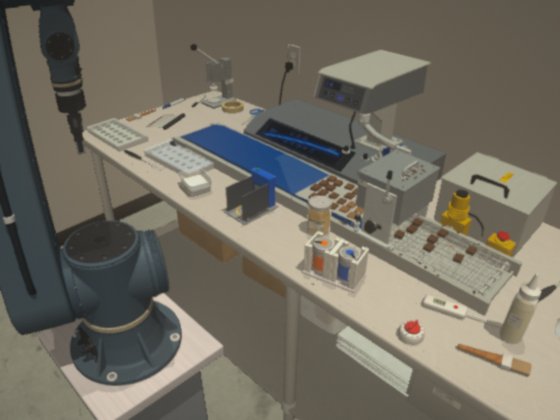

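View pics/top0.png

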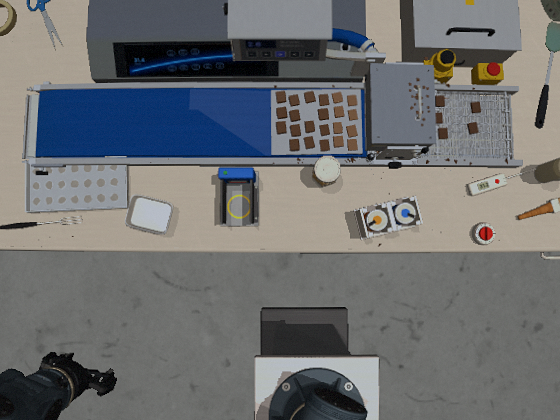

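The scene view shows the rack near (337,262) and the station near (250,195). In the top view the orange lid is at (377,218), the blue lid at (406,213), the yellow ring at (238,206), the jar at (327,170) and the tub at (151,215).

```bash
cat > h.py <<'E'
import numpy as np, cv2
from rig import ctrl
def und(d,uv):
    K=np.array(d["camera_matrix"]); D=np.array([d["k1"],0,0,0,0.])
    return cv2.undistortPoints(np.array(uv,float).reshape(-1,1,2),K,D).reshape(-1,2)
def plane(d,uv,z):
    R=np.array(d["R"]);t=np.array(d["t"]); n=und(d,uv)
    r=np.c_[n,np.ones(len(n))]@R; c=-R.T@t
    return c+r*((z-c[2])/r[:,2])[:,None]
def proj(d,X):
    R=np.array(d["R"]); K=np.array(d["camera_matrix"])
    return cv2.projectPoints(np.array(X,float).reshape(-1,1,3),cv2.Rodrigues(R)[0],np.array(d["t"],float),K,np.array([d["k1"],0,0,0,0.]))[0].reshape(-1,2)
E
python3 - <<'E'
from h import *
d=ctrl.get_image("top"); im=d["color"]; hsv=cv2.cvtColor(im,cv2.COLOR_BGR2HSV)
def cen(lo,hi,box,z,name):
    x0,y0,x1,y1=box; m=cv2.inRange(hsv,lo,hi); k=np.zeros_like(m);k[y0:y1,x0:x1]=m[y0:y1,x0:x1]
    p=cv2.findNonZero(k).reshape(-1,2); c=cv2.minEnclosingCircle(p.astype(np.float32))
    e=(p.min(0)+p.max(0))/2
    print(name,len(p),p.mean(0),e,c,plane(d,[p.mean(0),e],z)[:,:2])
cen((8,100,100),(25,255,255),(360,200,395,235),.086,"orange")
cen((95,100,80),(125,255,255),(395,200,425,228),.086,"blue")
cen((22,90,90),(38,255,255),(215,185,262,225),.006,"ring")
cen((95,100,60),(125,255,255),(210,160,265,185),.110,"scanner")
a=im[150:250,340:440]; b=im[150:250,190:290]
o=np.hstack([cv2.resize(x,(400,400),interpolation=cv2.INTER_CUBIC) for x in (a[40:100,10:90][:, :60],b)])
cv2.imwrite("pics/c1.png",o)
s=ctrl.get_image("scene")["color"]
cv2.imwrite("pics/c2.png",np.hstack([cv2.resize(s[215:295,295:375],(400,400),interpolation=cv2.INTER_CUBIC),cv2.resize(s[155:235,210:290],(400,400),interpolation=cv2.INTER_CUBIC)]))
E
```

```text
orange 54 [376.96296296 219.40740741] [372.5 220. ] ((372.5, 219.5), 8.514793395996094) [[ 0.49865177 -0.14254779]
 [ 0.49719793 -0.1316254 ]]
blue 52 [405.05769231 212.38461538] [405.5 212.5] ((405.1666564941406, 212.5), 4.116457939147949) [[ 0.51583926 -0.21179689]
 [ 0.51555967 -0.2128842 ]]
ring 122 [237.08196721 206.6147541 ] [238.  206.5] ((238.69129943847656, 206.3521728515625), 12.108748435974121) [[0.53401866 0.20382389]
 [0.53432469 0.2014577 ]]
scanner 397 [236.82115869 173.2418136 ] [236.5 175. ] ((236.62396240234375, 175.54132080078125), 19.169761657714844) [[0.60687014 0.1960724 ]
 [0.60263422 0.19678648]]
```

View pics/c1.png

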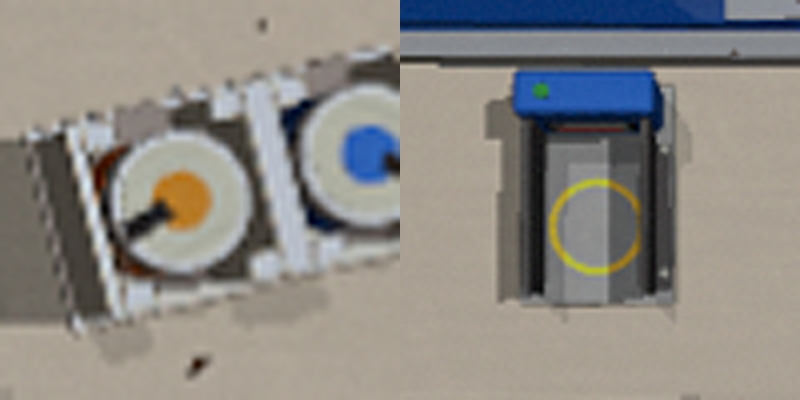

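View pics/c2.png

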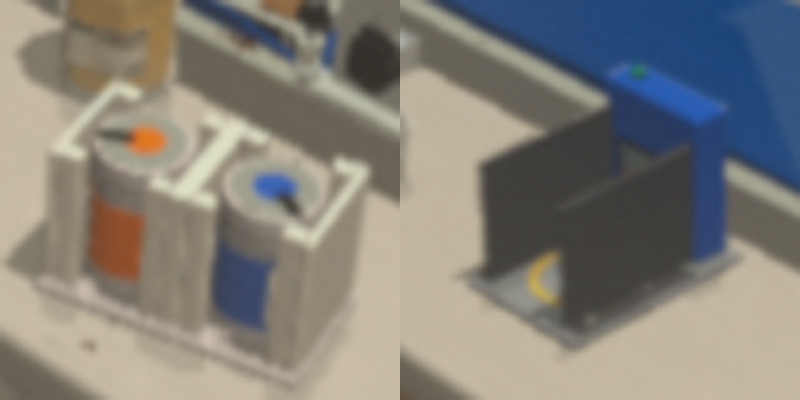

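c1 shows the orange lid centred at (377,220) with its pointer towards lower-left, giving code heading ≈120° in the world. The rack is turned about +13.5° and the station by about 0°. c2 shows the orange disc at scene pixel (324.6,242.6) and the blue disc at (350,252). The code heading means the tin can't be placed with the rack grip, so I'll set it down and regrasp about 106° round.

```bash
cat >> h.py <<'E'
from scipy.spatial.transform import Rotation as Ro
def go(p,yaw):
    "normalised shift and turn to TCP position p, tool down, tool y at yaw (deg)"
    s=ctrl.state(); R=Ro.from_rotvec(s["tcp_rot"]); a=np.radians(yaw)
    y=np.array([np.cos(a),np.sin(a),0]); z=np.array([0,0,-1.]); T=Ro.from_matrix(np.c_[np.cross(y,z),y,z])
    print("sh",np.round(R.inv().apply(np.array(p)-s["tcp_pos"])/.75,4),"tu",np.round((R.inv()*T).as_rotvec()/np.pi,4))
E
python3 - <<'E'
from h import *
T=ctrl.get_image("top");S=ctrl.get_image("scene")
for n,a,b,z in(("or",(377,220),(324.6,242.6),.086),("bl",(405.5,213.2),(350,252.2),.086)):
    print(n,plane(T,[a],z),plane(S,[b],z))
P=plane(T,[(377,220),(368.75,224.8),(405.5,213.2)],.086); d=P[1]-P[0]; e=P[0]-P[2]
print("code",np.degrees(np.arctan2(d[1],d[0])),"rack y",np.degrees(np.arctan2(e[1],e[0])),np.linalg.norm(e))
print("ring",plane(T,[(238.7,206.4)],.006),"scantop corners",plane(T,[(218.8,168),(254.2,168)],.11),"plate front",plane(T,[(220,225.7),(258.7,225.7),(258,172)],.006))
print("jar",plane(T,[(327,170)],.102))
go((.498,-.142,.25),13.5)
E
```

```text
or [[ 0.49721415 -0.14262228  0.086     ]] [[ 0.49764018 -0.1439562   0.086     ]]
bl [[ 0.51385286 -0.21285618  0.086     ]] [[ 0.51277256 -0.21323039  0.086     ]]
code 119.91397389123128 rack y 103.32790184064642 0.07217788145875657
ring [[0.53459029 0.19965393 0.006     ]] scantop corners [[0.61939494 0.23944195 0.11      ]
 [0.61963803 0.15464626 0.11      ]] plate front [[0.48465644 0.24728507 0.006     ]
 [0.48511437 0.14770448 0.006     ]
 [0.62414865 0.15062082 0.006     ]]
jar [[ 0.61664174 -0.02014031  0.102     ]]
sh [-0.6886 -0.6488  0.0719] tu [-1.00e-04  1.00e-04  3.13e-01]
```

Both views agree to within 1.5 mm, and the tin spacing is 72.2 mm (72 expected). The station yaw is ≈0 with a 100 mm plate width, as specified. Moving above the orange tin.

```bash
python3 -m pendant '[[[-0.689,-0.649,0.072],[0,0,0.313],1],[[-0.689,-0.649,0.072],[0,0,0.313],1],[[-0.689,-0.649,0.072],[0,0,0.313],1],[[-0.689,-0.649,0.072],[0,0,0.313],1],[[-0.689,-0.649,0.072],[0,0,0.313],1],[[-0.689,-0.649,0.072],[0,0,0.313],1],[[-0.689,-0.649,0.072],[0,0,0.313],1],[[-0.689,-0.649,0.072],[0,0,0.313],1],[[-0.689,-0.649,0.072],[0,0,0.313],1],[[-0.689,-0.649,0.072],[0,0,0.313],1],[[-0.689,-0.649,0.072],[0,0,0.313],1],[[-0.689,-0.649,0.072],[0,0,0.313],1]]'; python3 -c "
from h import *
go((.4975,-.143,.20),13.5)"
```

```text
t: 1.3
tcp_pos: [0.4042, 0.0447, 0.2661]
tcp_rot: [1.945, 2.467, 0.001]
force: [0.7, 0.3, 0.5]
width: 0.998
finger_force: 0.0
sh [-0.2724  0.0625  0.0883] tu [ 0.0003  0.     -0.    ]
```

```bash
python3 -m pendant '[[[-0.2724,0.0625,0.088],[0,0,0],1],[[-0.2724,0.0625,0.088],[0,0,0],1],[[-0.2724,0.0625,0.088],[0,0,0],1],[[-0.2724,0.0625,0.088],[0,0,0],1],[[-0.2724,0.0625,0.088],[0,0,0],1],[[-0.2724,0.0625,0.088],[0,0,0],1],[[-0.2724,0.0625,0.088],[0,0,0],1],[[-0.2724,0.0625,0.088],[0,0,0],1],[[-0.2724,0.0625,0.088],[0,0,0],1]]'; python3 -c "
from h import *
go((.4975,-.143,.20),13.5)
go((.4975,-.143,.118),13.5)"
```

```text
t: 2.05
tcp_pos: [0.4966, -0.14, 0.2003]
tcp_rot: [-1.944, -2.467, 0.0]
force: [0.3, 0.5, 1.4]
width: 1.0
finger_force: 0.0
sh [-0.0041  0.0003  0.0003] tu [-0.0001 -0.0001  0.0001]
sh [-0.0042  0.0003  0.1097] tu [-0.0001 -0.0001  0.0001]
```

```bash
python3 -m pendant '[[[-0.004,0,0],[0,0,0],1],[[-0.004,0,0],[0,0,0],1],[[-0.004,0,0],[0,0,0],1]]'; python3 - <<'E'
from h import *
go((.4975,-.143,.118),13.5)
T=ctrl.get_image("top");
print(proj(T,[(.4975,-.143,.086)]))
cv2.imwrite("pics/c3.png",cv2.resize(T["color"][170:250,330:430],(800,600),interpolation=cv2.INTER_CUBIC))
E
```

```text
t: 2.3
tcp_pos: [0.4978, -0.143, 0.2006]
tcp_rot: [1.943, 2.468, 0.0]
force: [0.4, 0.3, -0.3]
width: 1.001
finger_force: 0.0
sh [ 0.0002 -0.0004  0.1102] tu [0.0002 0.0002 0.0004]
[[377.15316872 219.88239507]]
```

View pics/c3.png

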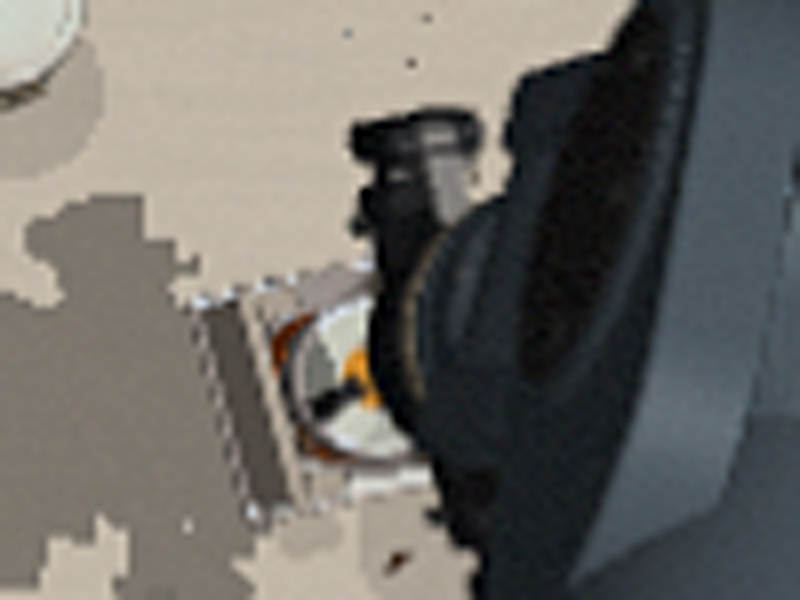

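The arm hides most of the tin, with lid and pointer still visible around (375,219). The finger lies along rack x as intended, so I'm descending and closing.

```bash
python3 -m pendant '[[[0,0,0.03],[0,0,0],1],[[0,0,0.06],[0,0,0],1],[[0,0,0.09],[0,0,0],1],[[0,0,0.11],[0,0,0],1],[[0,0,0.11],[0,0,0],1],[[0,0,0.11],[0,0,0],1]]' && python3 -m pendant '[[[0,0,0],[0,0,0],0.4],[[0,0,0],[0,0,0],0.4],[[0,0,0],[0,0,0],0.4],[[0,0,0],[0,0,0],0.4],[[0,0,0],[0,0,0],0.4],[[0,0,0],[0,0,0],0.4],[[0,0,0],[0,0,0],0.4],[[0,0,0],[0,0,0],0.4],[[0,0,0],[0,0,0],0.4],[[0,0,0],[0,0,0],0.4]]'
```

```text
t: 2.85
tcp_pos: [0.4974, -0.1434, 0.1174]
tcp_rot: [-1.944, -2.467, 0.001]
force: [0.0, 0.6, 0.7]
width: 1.004
finger_force: 0.0
t: 3.68
tcp_pos: [0.4984, -0.144, 0.119]
tcp_rot: [1.944, 2.465, 0.001]
force: [-1.8, 0.4, 7.0]
width: 0.599
finger_force: 61.5
```

Gripped at 51 mm with 61 N. Lifting 135 mm.

```bash
python3 -m pendant '[[[0,0,-0.03],[0,0,0],0.3],[[0,0,-0.07],[0,0,0],0.3],[[0,0,-0.11],[0,0,0],0.3],[[0,0,-0.15],[0,0,0],0.3],[[0,0,-0.18],[0,0,0],0.3],[[0,0,-0.18],[0,0,0],0.3],[[0,0,-0.18],[0,0,0],0.3]]'; python3 -c "
from h import *
go((.475,.02,.254),-50)"
```

```text
t: 4.27
tcp_pos: [0.4983, -0.1439, 0.2538]
tcp_rot: [1.943, 2.465, 0.002]
force: [-0.8, 0.0, -2.9]
width: 0.595
finger_force: 63.7
sh [ 0.2198  0.0209 -0.0005] tu [ 0.001  -0.      0.3528]
```

```bash
python3 -m pendant '[[[0.22,0.021,0],[0,0,0.353],0.3],[[0.22,0.021,0],[0,0,0.353],0.3],[[0.22,0.021,0],[0,0,0.353],0.3],[[0.22,0.021,0],[0,0,0.353],0.3],[[0.22,0.021,0],[0,0,0.353],0.3],[[0.22,0.021,0],[0,0,0.353],0.3],[[0.22,0.021,0],[0,0,0.353],0.3],[[0.22,0.021,0],[0,0,0.353],0.3],[[0.22,0.021,0],[0,0,0.353],0.3],[[0.22,0.021,0],[0,0,0.353],0.3],[[0.22,0.021,0],[0,0,0.353],0.3],[[0.22,0.021,0],[0,0,0.353],0.3]]'; python3 -c "
from h import *
go((.475,.02,.115),-50)"
```

```text
t: 5.27
tcp_pos: [0.474, 0.0203, 0.2513]
tcp_rot: [-2.951, -1.076, 0.003]
force: [0.3, 0.2, -1.9]
width: 0.593
finger_force: 63.6
sh [0.0011 0.0014 0.1818] tu [-0.0004  0.0005  0.0004]
```

```bash
python3 -m pendant '[[[0.001,0.001,0.04],[0,0,0],0.3],[[0.001,0.001,0.08],[0,0,0],0.3],[[0.001,0.001,0.12],[0,0,0],0.3],[[0.001,0.001,0.15],[0,0,0],0.3],[[0.001,0.001,0.17],[0,0,0],0.3],[[0.001,0.001,0.178],[0,0,0],0.3],[[0.001,0.001,0.181],[0,0,0],0.3],[[0.001,0.001,0.183],[0,0,0],0.3],[[0.001,0.001,0.183],[0,0,0],0.3],[[0.001,0.001,0.183],[0,0,0],0.3]]'
```

```text
t: 6.1
tcp_pos: [0.4762, 0.0202, 0.1161]
tcp_rot: [2.952, 1.074, 0.002]
force: [0.5, -0.3, -1.4]
width: 0.595
finger_force: 63.5
```

```bash
python3 -m pendant '[[[0,0,0.001],[0,0,0],0.3],[[0,0,0.002],[0,0,0],0.3],[[0,0,0.003],[0,0,0],0.3],[[0,0,0.003],[0,0,0],0.3],[[0,0,0.003],[0,0,0],0.3]]'
```

```text
t: 6.52
tcp_pos: [0.4756, 0.0202, 0.1131]
tcp_rot: [2.952, 1.074, 0.0]
force: [-0.4, 0.5, -2.4]
width: 0.595
finger_force: 63.5
```

```bash
python3 -m pendant '[[[0,0,0.001],[0,0,0],0.3],[[0,0,0.002],[0,0,0],0.3],[[0,0,0.002],[0,0,0],0.3],[[0,0,0.002],[0,0,0],0.3]]'
```

```text
t: 6.85
tcp_pos: [0.4757, 0.0203, 0.1129]
tcp_rot: [2.952, 1.074, 0.002]
force: [-6.8, 0.6, 17.1]
width: 0.597
finger_force: 65.5
```

Contact with the table at TCP z = 0.113. Releasing and rising.

```bash
python3 -m pendant '[[[0,0,-0.001],[0,0,0],1],[[0,0,-0.001],[0,0,0],1],[[0,0,-0.001],[0,0,0],1],[[0,0,-0.001],[0,0,0],1],[[0,0,-0.001],[0,0,0],1],[[0,0,-0.001],[0,0,0],1],[[0,0,-0.001],[0,0,0],1],[[0,0,-0.04],[0,0,0],1],[[0,0,-0.08],[0,0,0],1],[[0,0,-0.11],[0,0,0],1],[[0,0,-0.11],[0,0,0],1],[[0,0,-0.11],[0,0,0],1]]'; python3 -c "
from h import *
go((.38,.02,.2),56.5)"
```

```text
t: 7.85
tcp_pos: [0.4763, 0.0203, 0.195]
tcp_rot: [2.952, 1.073, 0.004]
force: [-0.3, 0.5, -0.2]
width: 1.0
finger_force: 0.0
sh [-0.0987 -0.0822 -0.007 ] tu [ 1.000e-03  1.000e-04 -5.919e-01]
```

Turning and backing off to look at the tin.

```bash
python3 -m pendant '[[[-0.099,-0.082,-0.02],[0,0,-0.592],1],[[-0.099,-0.082,-0.02],[0,0,-0.592],1],[[-0.099,-0.082,-0.02],[0,0,-0.592],1],[[-0.099,-0.082,-0.02],[0,0,-0.592],1],[[-0.099,-0.082,-0.02],[0,0,-0.592],1],[[-0.099,-0.082,-0.02],[0,0,-0.592],1],[[-0.099,-0.082,-0.02],[0,0,-0.592],1],[[-0.099,-0.082,-0.02],[0,0,-0.592],1],[[-0.099,-0.082,-0.02],[0,0,-0.592],1],[[-0.099,-0.082,-0.02],[0,0,-0.592],1],[[-0.099,-0.082,-0.02],[0,0,-0.592],1],[[-0.099,-0.082,-0.02],[0,0,-0.592],1]]'; python3 - <<'E'
from h import *
T=ctrl.get_image("top")
print(proj(T,[(.4757,.0203,.08)]))
cv2.imwrite("pics/c4.png",cv2.resize(T["color"][180:260,270:370],(800,600),interpolation=cv2.INTER_CUBIC))
E
```

```text
t: 8.85
tcp_pos: [0.3785, 0.0197, 0.2078]
tcp_rot: [-1.419, -2.801, 0.002]
force: [0.2, -0.0, -0.6]
width: 1.002
finger_force: 0.0
[[309.80108327 228.82998598]]
```

View pics/c4.png

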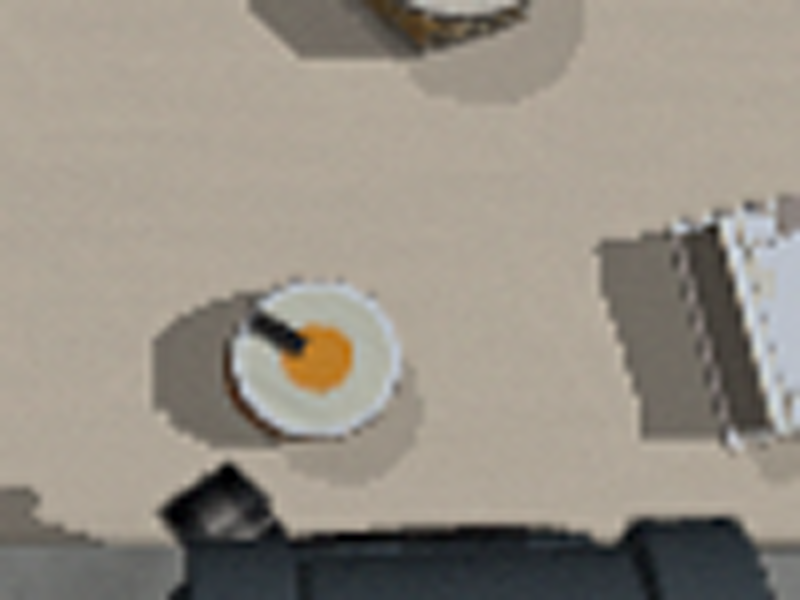

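c4 shows the tin upright, its lid centre at (309.5,228) and the pointer towards upper-left, so code heading ≈57° as planned. The regrasp will be at (0.477, 0.0205) with yaw 57°.

```bash
python3 -c "
from h import *
go((.477,.0205,.2),57)"
```

```text
sh [-0.0777  0.1058  0.0101] tu [-0.0005 -0.0005 -0.1122]
```

```bash
python3 -m pendant '[[[-0.078,0.106,0.01],[0,0,-0.112],1],[[-0.078,0.106,0.01],[0,0,-0.112],1],[[-0.078,0.106,0.01],[0,0,-0.112],1],[[-0.078,0.106,0.01],[0,0,-0.112],1],[[-0.078,0.106,0.01],[0,0,-0.112],1],[[-0.078,0.106,0.01],[0,0,-0.112],1]]'; python3 -c "
from h import *
go((.477,.0205,.116),57)"
```

```text
t: 9.4
tcp_pos: [0.4766, 0.0189, 0.2005]
tcp_rot: [-0.921, -3.001, 0.002]
force: [-0.6, -1.1, 0.2]
width: 0.999
finger_force: 0.0
sh [0.0005 0.0023 0.1126] tu [-0.0005 -0.0007 -0.0063]
```

```bash
python3 -m pendant '[[[0,0.002,0],[0,0,-0.006],1],[[0,0.002,0.04],[0,0,-0.006],1],[[0,0.002,0.08],[0,0,-0.006],1],[[0,0.002,0.112],[0,0,-0.006],1],[[0,0.002,0.112],[0,0,-0.006],1],[[0,0.002,0.112],[0,0,-0.006],1]]' && python3 -m pendant '[[[0,0,0],[0,0,0],0.3],[[0,0,0],[0,0,0],0.3],[[0,0,0],[0,0,0],0.3],[[0,0,0],[0,0,0],0.3],[[0,0,0],[0,0,0],0.3],[[0,0,0],[0,0,0],0.3],[[0,0,0],[0,0,0],0.3],[[0,0,0],[0,0,0],0.3],[[0,0,0],[0,0,0],0.3],[[0,0,0],[0,0,0],0.3]]'
```

```text
t: 9.9
tcp_pos: [0.4774, 0.0202, 0.1173]
tcp_rot: [-0.888, -3.011, 0.001]
force: [0.8, -0.3, 0.7]
width: 1.002
finger_force: 0.0
t: 10.73
tcp_pos: [0.4798, 0.0203, 0.1194]
tcp_rot: [0.888, 3.01, 0.002]
force: [-0.9, 0.1, 10.5]
width: 0.589
finger_force: 60.2
```

```bash
python3 -m pendant '[[[0,0,-0.03],[0,0,0],0.3],[[0,0,-0.07],[0,0,0],0.3],[[0,0,-0.11],[0,0,0],0.3],[[0,0,-0.15],[0,0,0],0.3],[[0,0,-0.19],[0,0,0],0.3],[[0,0,-0.19],[0,0,0],0.3],[[0,0,-0.19],[0,0,0],0.3]]'; python3 -c "
from h import *
go((.5347,.198,.26),0)"
```

```text
t: 11.32
tcp_pos: [0.4795, 0.0202, 0.262]
tcp_rot: [0.887, 3.009, 0.002]
force: [-1.1, -0.6, -3.3]
width: 0.589
finger_force: 63.6
sh [0.0668 0.2391 0.003 ] tu [0.0012 0.0007 0.3174]
```

```bash
python3 -m pendant '[[[0.067,0.239,0.003],[0,0,0.317],0.3],[[0.067,0.239,0.003],[0,0,0.317],0.3],[[0.067,0.239,0.003],[0,0,0.317],0.3],[[0.067,0.239,0.003],[0,0,0.317],0.3],[[0.067,0.239,0.003],[0,0,0.317],0.3],[[0.067,0.239,0.003],[0,0,0.317],0.3],[[0.067,0.239,0.003],[0,0,0.317],0.3],[[0.067,0.239,0.003],[0,0,0.317],0.3],[[0.067,0.239,0.003],[0,0,0.317],0.3],[[0.067,0.239,0.003],[0,0,0.317],0.3],[[0.067,0.239,0.003],[0,0,0.317],0.3],[[0.067,0.239,0.003],[0,0,0.317],0.3]]'; python3 - <<'E'
from h import *
go((.5347,.198,.26),0)
T=ctrl.get_image("top")["color"];S=ctrl.get_image("scene");s=S["color"]
cv2.imwrite("pics/c5.png",np.hstack([cv2.resize(T[140:240,190:290],(400,400),interpolation=cv2.INTER_CUBIC),cv2.resize(s[110:230,190:310],(400,400),interpolation=cv2.INTER_CUBIC)]))
E
```

```text
t: 12.32
tcp_pos: [0.5335, 0.1978, 0.257]
tcp_rot: [-2.218, -2.224, 0.002]
force: [0.5, 0.8, -2.7]
width: 0.598
finger_force: 63.9
sh [ 0.0002  0.0016 -0.004 ] tu [-0.0004  0.0002  0.0009]
```

View pics/c5.png

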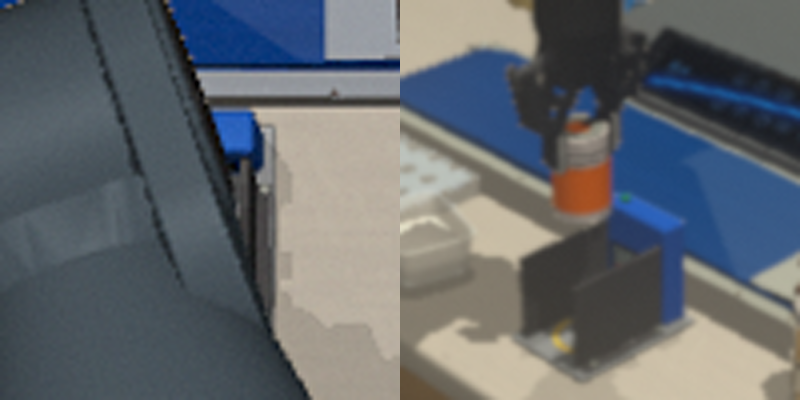

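c5 shows the tin hanging upright above the station, its centre column at scene ≈(244.6,164), and no contact. Checking this against the projection.

```bash
python3 - <<'E'
from h import *
S=ctrl.get_image("scene"); hsv=cv2.cvtColor(S["color"],cv2.COLOR_BGR2HSV)
m=cv2.inRange(hsv,(4,140,80),(18,255,255)); m[:, :225]=0; m[:,265:]=0; m[:158]=0; m[185:]=0
p=cv2.findNonZero(m).reshape(-1,2); print(p.min(0),p.max(0),p.mean(0), proj(S,[(.5335,.198,.138),(.5335,.198,.178),(.5335,.208,.178)]))
go((.5355,.198,.16),0)
E
```

```text
[236 159] [252 173] [244.55940594 166.45544554] [[244.5946689  172.19203177]
 [244.18712146 159.99103455]
 [241.9027964  158.84503496]]
sh [0.0002 0.0025 0.13  ] tu [-0.0001  0.0001  0.0007]
```

Agrees to about 1 mm. Descending.

```bash
python3 -m pendant '[[[0,0.002,0.02],[0,0,0],0.3],[[0,0.002,0.05],[0,0,0],0.3],[[0,0.002,0.08],[0,0,0],0.3],[[0,0.002,0.11],[0,0,0],0.3],[[0,0.002,0.135],[0,0,0],0.3],[[0,0.002,0.15],[0,0,0],0.3],[[0,0.002,0.16],[0,0,0],0.3],[[0,0.002,0.168],[0,0,0],0.3],[[0,0.002,0.168],[0,0,0],0.3],[[0,0.002,0.168],[0,0,0],0.3]]'; python3 -c "
from h import *
go((.535,.198,.124),0)"
```

```text
t: 13.3
tcp_pos: [0.5355, 0.1981, 0.1321]
tcp_rot: [2.219, 2.223, 0.001]
force: [-0.8, -0.1, -2.7]
width: 0.596
finger_force: 63.9
sh [-0.0001 -0.0007  0.0108] tu [ 0.0001 -0.      0.0005]
```

```bash
python3 -m pendant '[[[0,0,0.003],[0,0,0],0.3],[[0,0,0.005],[0,0,0],0.3],[[0,0,0.007],[0,0,0],0.3],[[0,0,0.007],[0,0,0],0.3]]'; python3 -m pendant '[[[0,0,0.0015],[0,0,0],0.3],[[0,0,0.0015],[0,0,0],0.3],[[0,0,0.0015],[0,0,0],0.3]]'
```

```text
t: 13.63
tcp_pos: [0.5352, 0.198, 0.1265]
tcp_rot: [2.22, 2.223, 0.0]
force: [-0.2, -0.3, -1.9]
width: 0.589
finger_force: 63.9
t: 13.88
tcp_pos: [0.5354, 0.1981, 0.1255]
tcp_rot: [2.22, 2.223, 0.0]
force: [0.6, -0.2, -1.3]
width: 0.588
finger_force: 64.0
```

```bash
python3 -m pendant '[[[0,0,0.0015],[0,0,0],0.3],[[0,0,0.0015],[0,0,0],0.3],[[0,0,0.0015],[0,0,0],0.3]]'; python3 -m pendant '[[[0,0,0.0015],[0,0,0],0.3],[[0,0,0.0015],[0,0,0],0.3],[[0,0,0.0015],[0,0,0],0.3]]'
```

```text
t: 14.13
tcp_pos: [0.5355, 0.1982, 0.1254]
tcp_rot: [2.219, 2.223, 0.002]
force: [-3.4, -0.6, 10.6]
width: 0.592
finger_force: 64.8
t: 14.38
tcp_pos: [0.5355, 0.1982, 0.1253]
tcp_rot: [2.219, 2.223, 0.003]
force: [-5.3, -2.1, 21.7]
width: 0.592
finger_force: 65.5
```

On the plate. Easing, opening to 0.8 (scanner clearance) and rising.

```bash
python3 -m pendant '[[[0,0,-0.002],[0,0,0],0.8],[[0,0,-0.002],[0,0,0],0.8],[[0,0,-0.002],[0,0,0],0.8],[[0,0,-0.002],[0,0,0],0.8],[[0,0,-0.002],[0,0,0],0.8],[[0,0,-0.02],[0,0,0],0.8],[[0,0,-0.05],[0,0,0],0.8],[[0,0,-0.09],[0,0,0],0.8],[[0,0,-0.13],[0,0,0],0.8],[[0,0,-0.17],[0,0,0],0.8],[[0,0,-0.17],[0,0,0],0.8]]'; python3 -c "
from h import *
go((.32,.0,.26),0)"
```

```text
t: 15.3
tcp_pos: [0.5373, 0.1988, 0.2567]
tcp_rot: [2.217, 2.22, 0.013]
force: [1.0, -0.3, 0.1]
width: 0.801
finger_force: 0.0
sh [-0.2646 -0.29   -0.0077] tu [ 0.0027 -0.0009  0.0005]
```

```bash
python3 -m pendant '[[[-0.265,-0.29,0],[0,0,0],0.8],[[-0.265,-0.29,0],[0,0,0],0.8],[[-0.265,-0.29,0],[0,0,0],0.8],[[-0.265,-0.29,0],[0,0,0],0.8],[[-0.265,-0.29,0],[0,0,0],0.8],[[-0.265,-0.29,0],[0,0,0],0.8],[[-0.265,-0.29,0],[0,0,0],0.8],[[-0.265,-0.29,0],[0,0,0],0.8],[[-0.265,-0.29,0],[0,0,0],0.8],[[-0.265,-0.29,0],[0,0,0],0.8]]'; python3 - <<'E'
from h import *
T=ctrl.get_image("top");s=ctrl.get_image("scene")["color"]
print(proj(T,[(.5347,.198,.086)]))
cv2.imwrite("pics/c6.png",np.hstack([cv2.resize(T["color"][160:235,200:275],(500,500),interpolation=cv2.INTER_CUBIC),cv2.resize(s[150:240,210:270],(300,500),interpolation=cv2.INTER_CUBIC)]))
E
```

```text
t: 16.13
tcp_pos: [0.3187, -0.0012, 0.2511]
tcp_rot: [2.22, 2.221, 0.003]
force: [1.0, 0.1, -0.8]
width: 0.8
finger_force: 0.0
[[236.55001998 204.10704791]]
```

View pics/c6.png

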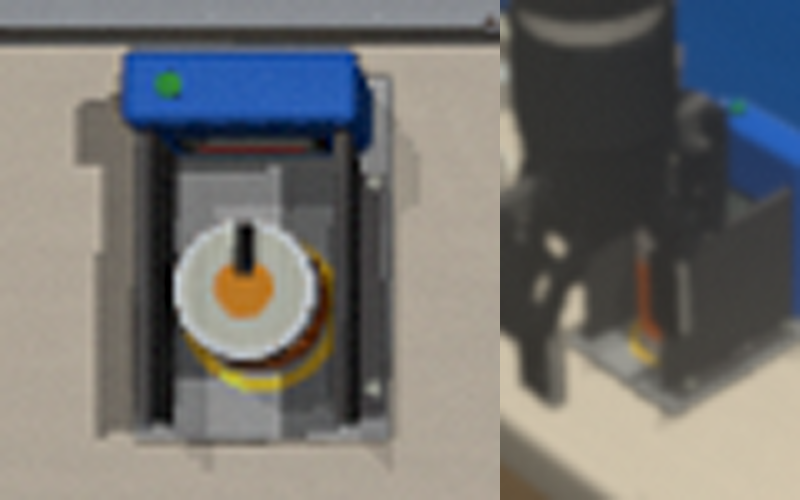

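c6 shows the tin upright in the station, with its lid centre at top-view (236.8,203.2) against (236.6,204.1) expected, so about 2 mm off. The pointer is aimed straight at the scanner and the gripper is clear, so I'm handing in.

```bash
python3 -c "
from rig import ctrl
print(ctrl.job_done())"
```

```text
the job is handed in; nothing more can be done
None
```

The orange tin was released upright on the yellow ring, about 2 mm from centre with its code facing the scanner window. The job is handed in at about 16 s; no verdict was returned, and I did not re-measure the blue tin, jar or tub at the end.

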